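# Wedge the rocking glass grinder

## Robot

A 7-joint arm with a two-finger parallel gripper is mounted at the origin on a cart in front of the work surface, level with it; the furniture and walls round the work are solid. World frame = base frame: x ahead of the robot, y to its left, z up, the work surface at z = 0. Lengths are in mm, angles in rad, forces in N, time in s.
With the tool pointing down it reaches from about 400 to 875 mm from the base axis. Payload 6.5 kg.
Tool frame: the origin (TCP) lies midway between the tips of the shut fingers; the grasp point (between the pads) lies 19 mm behind it; x points along the fingers, z is the direction in which the jaws open and shut, and the axes are right-handed (so a half turn about x gives the same grasp; the last joint's range is limited). The gripper opens to 88 mm and grips with 3 to 60 N. Pads are 18 mm wide; open, the fingers measure 123 mm over their backs; the gripper's body (75 mm by 187 mm) begins 45 mm behind the grasp point.
Start: joints at [-1.31, 0.536, -0.004, 1.538, 0.003, 1.067, -0.071], TCP at [208.654, 615.592, 238.716] pointing down, gripper open.
Joint ranges: [-2.7, 2.7], [-0.37, 2.16], [-1.27, 1.26], [0.24, 2.4], [-1.31, 4.45], [0.19, 1.91], [-2.76, 2.76]. Speed limits (rad/s): [2.39, 2.39, 3.14, 3.14, 3.14, 3.14, 3.14].

## Interface

Orientations are given as a rotation vector (axis times angle).
In Python, from bench import manip, optics, order gives the robot as it stands. Calls block until the motion is done:
- manip.move_ptp(position, orientation): joint-space move of the TCP to a pose.
- manip.servo_line(position, orientation=None, speed=150, contact_N=None): straight line of the TCP; orientation=None keeps the orientation; speed is the mean speed in mm/s. With contact_N (N) it stops when the force on the tool has changed by that much, and returns True; else False.
- manip.movej(angles): joint-space move.
- manip.set_gripper(opening, strength=None): opening from 0.0 (shut) to 1.0 (fully open); strength is the grip in N (None keeps the last); returns when the fingers have stopped.
- manip.sleep(seconds).
- manip.inverse_kinematics(position, orientation): joint angles nearest the present ones, or None.
- optics.snapshot(name): name is "side" or "top"; returns (picture, depth): 420x560x3 uint8, blue, green, red; 420x560 float32, mm along the optical axis (not along the pixel's ray), 0 where there is no reading.
- optics.camera_params(name): a dict with "camera_matrix" (3x3 intrinsics, pixels), "world_to_cam" (4x4, takes a point from world to camera coordinates). Camera axes: x right, y down, z forward; pixel columns grow to the right and rows downward; lengths in mm; the calibration is good to about 2 mm. A picture is of the moment at which its call begins. camera_params takes no time and is no camera call.
A pose or a line that the arm cannot do raises manip.MotionError and nothing moves.
- order.finish_job(): hands the job in, once; it reports no verdict.
Trained networks look in the newest picture that a camera, given by its name, has taken for a name from the list of things; names that differ only in an ending like _2 or _b are one class to them, and where a whole thing is asked for, a point or a joint stands for the part that bears it (a point fixed in the world has none). Each returns a list of dicts, best first, with "conf" (0 to 1); they miss things now and then, are a little off and sometimes report something else, mostly with a low value. They report only what shows in the picture. A call takes as long as a camera call.
- optics.boxes_of(camera, label): "extent" ([left, top, width, height] in pixels, round what is visible of it).
Readings, each from a call of its own:
- manip.current_time_s(): time.
- manip.current_joints(): joint angles.
- manip.current_joint_vel(): joint speeds.
- manip.current_tau(): joint torques, N m.
- manip.current_tool_pos(): TCP position.
- manip.current_eef_rot(): TCP orientation.
- manip.current_contact_force(): force on the tool from outside, world axes, zero at the start.
- manip.current_moment(): the same for the moment, N m.
- manip.current_grip_width(): opening from 0.0 (shut) to 1.0 (fully open).
Only numpy, scipy, OpenCV 4.12 (cv2) and the standard library are available. Lean on these libraries where they do the work, as an engineer would, in place of code of your own. Each camera call takes 0.05 s, during which the arm holds its last target. There are 200 camera calls.

## Task

The bench glass grinder rocks, because its front left foot has lost its rubber and only a short bare stud is left, clear of the table. Push the wooden wedge along the table, thin end first, in under that stud, the whole stud over it, until the grinder stands firm; then press down firmly with a fingertip on the top of that corner to prove that it no longer rocks, and move clear. Only push and press: pick nothing up, do not shove the grinder along the table, and leave the other things where they are.

Things in the scene. Friction and masses are not known exactly. Their poses are not given: they have to be found in the camera images.
- grinder: loose bench glass grinder, 3.2 kg: housing 190 (x) x 230 (y) mm, underside 12 mm, flat top 100 mm above the table; spindle in the middle to 128 mm, clear eye shield over the rear right quarter to 190 mm. Origin on the table plane under its middle; -x is its front, +y its left. It stands level on three rubber feet (22 mm across) and lacks the one at the front left.
- bare_stud (a point): centre of the flat underside of the bare steel stud (20 mm across) at the grinder's front left, (-78, 98, 7) mm in its frame: 7 mm clear of the table, 17 mm inside the housing's left side; axes as the grinder's. The wedge just fills the gap when the stud's centre lies 36 mm in from the wedge's thin edge; the push then climbs from under 0.5 N past 5 N within some millimetres.
- corner_top (a point): point on the grinder's flat top straight above the bare stud, (-78, 98, 100) mm in its frame: the place for the press test; the flat rim there is 34 mm wide. Without the wedge, some 2 to 6 N down on it rocks the grinder 0.06 rad over onto the stud, and it rocks back when let go; with the wedge it stays put. A firm press is about 10 N.
- wedge: loose light-wood wedge, 45 g, 130 long (x) x 45 mm wide (y), flat underside; 2 mm thick at its thin end (+x), rising evenly to 16 mm at its square thick end (-x). Origin: centre of the underside, z up. It starts left of the grinder, thin end towards the stud, up to 0.2 rad askew and 22 mm off line.
- blue_pliers: bystander: blue-handled pliers, 53 x 168 x 14 mm, lying behind the wedge; origin at the centre of the underside
- glass_pot: bystander: greenish glass pot, 87 mm across, 50 mm high, in front of the grinder; origin at the centre of the underside
- lid_a: bystander: black jar lid, 78 mm across, 14 mm high, lying to the right, before the mug; origin at the centre of the underside

How it is judged:
By the outcome, as a careful person would: the job done as asked, in the order asked, and still so for the second after the job is handed in, with the robot touching nothing.
It also fails if it takes over 51 s, if anything falls off the work surface, if the arm or the gripper's body presses on something with over 40 N, if the wrist force passes 120 N, or if a joint passes its speed limit or range.

## Working session

There is one attempt and no reset: what is moved stays moved. The work goes in short steps, each a Python script; the robot and the scene stay as the last script left them, time stands still between calls to the robot, and variables do not carry over. Pictures are saved under pics/ and viewed, about 8 in all and at most 12, crops included, and the job is handed in when it is done.

```bash
mkdir -p pics; ls; cat > h.py <<'E'
import numpy as np, cv2
from bench import manip, optics, order
def pts(cam,depth):
    P=optics.camera_params(cam);K=np.array(P["camera_matrix"]);T=np.linalg.inv(np.array(P["world_to_cam"]))
    v,u=np.indices(depth.shape);z=depth.astype(float)
    c=np.stack([(u-K[0,2])*z/K[0,0],(v-K[1,2])*z/K[1,1],z],-1)
    w=c@T[:3,:3].T+T[:3,3];w[depth<=0]=np.nan
    return w
E
python3 - <<'E'
from h import *
for c in("side","top"):
    im,d=optics.snapshot(c);cv2.imwrite(f"pics/{c}0.png",im);np.save(f"{c}0.npy",d)
    P=optics.camera_params(c);T=np.linalg.inv(np.array(P["world_to_cam"]));print(c,T.round(2).tolist(),np.array(P["camera_matrix"])[0])
    w=pts(c,d)
    for l in("grinder","wedge","blue_pliers","glass_pot","lid_a"):
        for b in optics.boxes_of(c,l)[:2]:
            x,y,ww,h=b["extent"];q=w[int(np.clip(y+h/2,0,419)),int(np.clip(x+ww/2,0,559))]
            print(l,round(b["conf"],2),np.round(b["extent"]),q.round())
print(manip.current_time_s(),manip.current_eef_rot())
E
```

```text
pics
side [[-0.96, -0.14, 0.26, 306.35], [-0.3, 0.43, -0.85, 691.96], [0.0, -0.89, -0.45, 628.29], [0.0, 0.0, 0.0, 1.0]] [502.42731283   0.         274.71614903]
grinder 0.71 [200. 153. 122. 123.] [ 644. -286.   95.]
grinder 0.51 [144. 256.  64.  36.] [ 788. -131.   -0.]
wedge 0.59 [205. 285.  49.  36.] [633. -55.  11.]
blue_pliers 0.62 [145. 255.  61.  38.] [ 789. -129.    4.]
glass_pot 0.57 [310. 245.  34.  31.] [ 479. -274.    9.]
lid_a 0.56 [318. 196.  29.  19.] [ 529. -568.    3.]
top [[-0.03, -0.99, 0.13, 499.57], [-1.0, 0.03, 0.01, -321.31], [-0.01, -0.13, -0.99, 981.4], [0.0, 0.0, 0.0, 1.0]] [469.89692014   0.         271.60003496]
grinder 0.96 [195. 131. 142. 129.] [ 634. -303.  123.]
wedge 0.66 [123. 192.  66.  28.] [637. -70.   9.]
blue_pliers 0.71 [145. 118.  71.  36.] [ 787. -121.    1.]
blue_pliers 0.24 [195. 134. 137. 124.] [ 632. -299.  125.]
glass_pot 0.87 [214. 265.  41.  47.] [ 462. -230.    5.]
lid_a 0.87 [371. 232.  37.  39.] [ 529. -554.    2.]
0.6 [-0.96527611  1.34624174  0.9651932 ]
```

View pics/top0.png

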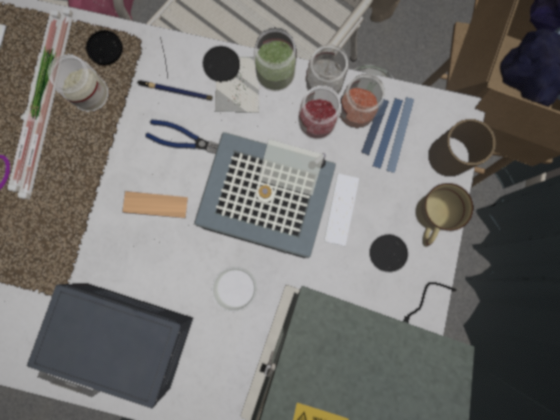

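View pics/side0.png

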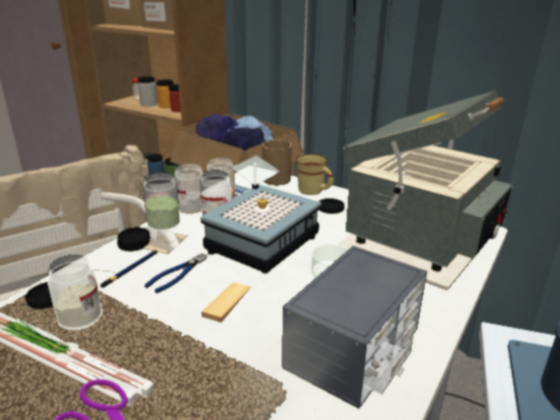

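```bash
python3 - <<'E'
from h import *
S=[]
for c in("top","side"):
    w=pts(c,np.load(f"{c}0.npy"));im=cv2.imread(f"pics/{c}0.png")
    x,y,z=w[...,0],w[...,1],w[...,2]
    for name,m in(("top",(z>94)&(z<106)&(x>480)&(x<800)&(y>-480)&(y<-140)),("wedge",(z>2.5)&(z<25)&(x>560)&(x<720)&(y>-165)&(y<20))):
        p=w[m][:,:2].astype(np.float32);r=cv2.minAreaRect(p)
        print(c,name,len(p),r,cv2.boxPoints(r).round().tolist(),np.percentile(w[m],[1,99],axis=0).round().tolist())
    t=(x>560)&(x<720)&(y>0)&(y<60);print("table z",np.nanmedian(z[t]))
    # wedge colour
    hsv=cv2.cvtColor(im,cv2.COLOR_BGR2HSV);
    for px in ([(205,156),(205,165),(205,180)] if c=="top" else [(303,230),(290,220)]):print(px,hsv[px],w[px].round())
E
```

```text
top top 7540 ((689.0882568359375, -317.31610107421875), (229.72088623046875, 290.22210693359375), 72.48543548583984) [[516.0, -383.0], [793.0, -471.0], [862.0, -251.0], [585.0, -164.0]] [[529.0, -430.0, 94.0], [780.0, -177.0, 103.0]]
top wedge 1637 ((640.0106201171875, -72.17318725585938), (182.87867736816406, 159.81912231445312), 89.94627380371094) [[560.0, -164.0], [720.0, -164.0], [720.0, 19.0], [560.0, 19.0]] [[566.0, -154.0, 3.0], [714.0, 13.0, 17.0]]
table z 0.07611305790965162
(205, 156) [ 15  98 185] [638. -71.   6.]
(205, 165) [ 14  97 186] [637. -90.   6.]
(205, 180) [ 15  97 186] [ 637. -121.    2.]
side top 3547 ((689.3594970703125, -316.42236328125), (232.29014587402344, 286.0072326660156), 72.60530853271484) [[518.0, -385.0], [791.0, -470.0], [861.0, -248.0], [588.0, -163.0]] [[533.0, -419.0, 94.0], [786.0, -174.0, 103.0]]
side wedge 978 ((641.2398071289062, -72.5037841796875), (182.48374938964844, 155.3584442138672), 89.34375) [[563.0, -163.0], [718.0, -165.0], [720.0, 18.0], [565.0, 20.0]] [[575.0, -143.0, 3.0], [699.0, 2.0, 17.0]]
table z 0.2605454908929232
(303, 230) [ 20 100 244] [630. -57.  10.]
(290, 220) [ 25   6 244] [ 671. -103.    1.]
```

The pictures show the wedge at top px (155,205), with its thick end on the left and its thin end pointing at the grinder. The grinder's front-left corner is at about (197,225). The other items are well apart from it. Next I'll segment by colour and height.

```bash
cat >> h.py <<'E'
def big(m):
    n,l,s,_=cv2.connectedComponentsWithStats(m.astype(np.uint8));return l==1+np.argmax(s[1:,4])
def rayz(cam,uv,z):
    P=optics.camera_params(cam);K=np.array(P["camera_matrix"]);T=np.linalg.inv(np.array(P["world_to_cam"]))
    d=np.c_[np.asarray(uv,float),np.ones(len(uv))]@np.linalg.inv(K).T@T[:3,:3].T
    return T[:3,3]+d*((np.asarray(z)-T[2,3])/d[:,2])[:,None]
def look(c,im,d):
    w=pts(c,d);x,y,z=w[...,0],w[...,1],w[...,2];hsv=cv2.cvtColor(im,cv2.COLOR_BGR2HSV)
    out={}
    mw=big((hsv[...,0]>8)&(hsv[...,0]<26)&(hsv[...,1]>60)&(x>560)&(x<720)&(y>-200)&(y<30))
    vv,uu=np.nonzero(mw);uv=np.c_[uu,vv]
    zz=w[mw][:,2]; 
    yy=w[mw][:,1]; f=np.polyfit(yy,zz,1)
    q=rayz(c,uv,np.clip(np.polyval(f,yy),0,20))
    r=cv2.minAreaRect(q[:,:2].astype(np.float32));out["wedge"]=(r,cv2.boxPoints(r).round(1).tolist(),f.tolist())
    mt=(z>92)&(z<108)&(x>480)&(x<800)&(y>-480)&(y<-140)
    mt=big(cv2.morphologyEx(mt.astype(np.uint8),cv2.MORPH_OPEN,np.ones((3,3))))
    vv,uu=np.nonzero(mt);q=rayz(c,np.c_[uu,vv],np.full(len(uu),100.))
    r=cv2.minAreaRect(q[:,:2].astype(np.float32));out["top"]=(r,cv2.boxPoints(r).round(1).tolist())
    return out,mw,mt
E
python3 - <<'E'
from h import *
for c in("top","side"):
    im=cv2.imread(f"pics/{c}0.png");o,mw,mt=look(c,im,np.load(f"{c}0.npy"))
    for k,v in o.items():print(c,k,v)
    im[mw]=(0,0,255);im[mt]=(0,255,0);
    if c=="top":cv2.imwrite("pics/seg.png",cv2.resize(im[100:300,100:380],None,fx=2.8,fy=2.8,interpolation=0))
E
```

```text
top wedge (((639.1106567382812, -69.60330963134766), (128.18853759765625, 43.5866584777832), 83.78079986572266), [[610.5, -131.0], [653.7999877929688, -135.6999969482422], [667.7000122070312, -8.199999809265137], [624.4000244140625, -3.5]], [0.10596965911582688, 16.289793736010797])
top top (((640.5685424804688, -302.4564208984375), (228.6031951904297, 188.90475463867188), 72.34896850585938), [[515.9000244140625, -382.70001220703125], [695.9000244140625, -440.0], [765.2000122070312, -222.1999969482422], [585.2000122070312, -164.89999389648438]])
side wedge (((641.5675659179688, -64.81114959716797), (138.39151000976562, 48.85451126098633), 85.01144409179688), [[611.2000122070312, -131.60000610351562], [659.9000244140625, -135.89999389648438], [671.9000244140625, 2.0], [623.2000122070312, 6.199999809265137]], [0.08259806470776491, 14.43785704173942])
side top (((643.0744018554688, -295.7394104003906), (237.34881591796875, 197.1774444580078), 72.30046844482422), [[513.0999755859375, -378.79998779296875], [700.9000244140625, -438.79998779296875], [773.0999755859375, -212.6999969482422], [585.2000122070312, -152.6999969482422]])
```

View pics/seg.png

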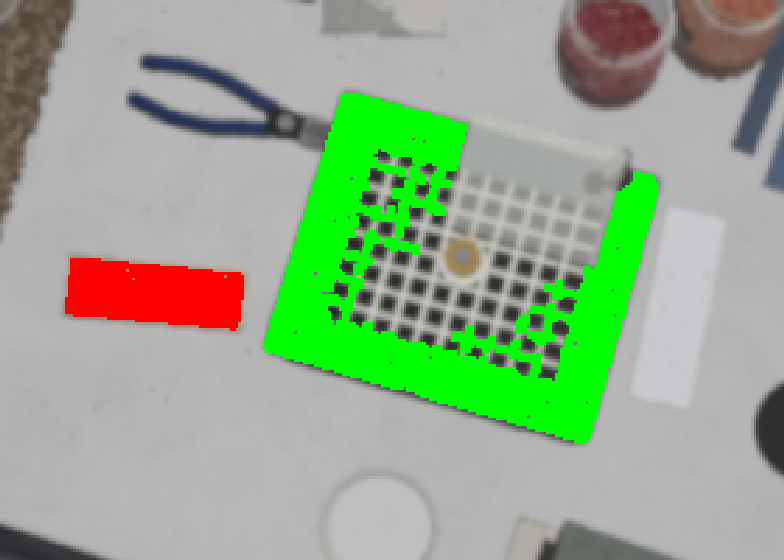

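```bash
cat >> h.py <<'E'
from scipy.spatial.transform import Rotation as R
G=np.array([640.6,-302.5]);a=np.deg2rad(72.35-90);X=np.array([np.cos(a),np.sin(a)]);Y=np.array([-X[1],X[0]])
stud=G-78*X+98*Y
def rot(ang,s=1): # tool down, jaw (z) along direction at angle ang (rad) * s
    z=s*np.array([np.cos(ang),np.sin(ang),0]);x=np.array([0,0,-1.]);return R.from_matrix(np.c_[x,np.cross(z,x),z]).as_rotvec()
def P(xy,z): return [float(xy[0]),float(xy[1]),float(z)]
E
python3 - <<'E'
from h import *
w=np.concatenate([pts(c,np.load(c+"0.npy")).reshape(-1,3) for c in("top","side")])
for x0 in range(200,800,100):
    print(x0,[int(np.nanpercentile(w[(w[:,0]>x0)&(w[:,0]<x0+100)&(w[:,1]>y0)&(w[:,1]<y0+100),2],99)) if ((w[:,0]>x0)&(w[:,0]<x0+100)&(w[:,1]>y0)&(w[:,1]<y0+100)).sum()>5 else None for y0 in range(-500,400,100)])
M=R.from_rotvec(manip.current_eef_rot()).as_matrix();print(M.round(2),stud)
for s in(1,-1):
    for xy,z in(((660,-115),2.5),((660,-115),200),((660,5),5),(stud,100)):
        q=manip.inverse_kinematics(P(xy,z),rot(a,s));print(s,xy,z,None if q is None else np.round(q,2))
E
```

```text
200 [360, 360, 351, 132, 134, 83, 3, 3, None]
300 [318, 333, 334, 134, 134, 134, 133, 4, None]
400 [273, 284, 51, 133, 134, 134, 123, 13, None]
500 [98, 102, 102, 100, 3, 11, 13, 13, None]
600 [186, 189, 166, 101, 16, 12, 29, 46, None]
700 [119, 191, 102, 14, 13, 13, 30, 46, 47]
[[ 0.   -0.95  0.32]
 [-0.    0.32  0.95]
 [-1.   -0.   -0.  ]] [ 595.98549383 -185.46348502]
1 (660, -115) 2.5 [-0.18  0.92  0.44  1.6  -0.52  0.74  0.19]
1 (660, -115) 200 [-0.31  0.69  0.65  1.54 -0.46  1.06  0.15]
1 (660, 5) 5 [-0.39  0.91  0.48  1.64 -0.58  0.74  0.06]
1 [ 595.98549383 -185.46348502] 100 [-0.23  0.77  0.68  1.73 -0.62  0.86  0.42]
-1 (660, -115) 2.5 [ 0.74  1.19 -1.09  1.54  1.13  1.14  2.23]
-1 (660, -115) 200 [ 0.73  0.87 -1.08  1.47  0.78  1.27  2.41]
-1 (660, 5) 5 [ 0.07  0.86 -0.22  1.6   0.26  0.7   2.56]
-1 [ 595.98549383 -185.46348502] 100 [-0.44  0.99  1.08  1.74 -1.    1.07 -2.45]
```

```bash
cat >> h.py <<'E'
def st(x,y): return stud+x*X+y*Y   # stud frame (grinder axes)
def insf(p): d=np.asarray(p)[:2]-stud;return (round(float(d@X),1),round(float(d@Y),1))
def wedge(tag=None):
    im,d=optics.snapshot("top")
    if tag:cv2.imwrite(f"pics/{tag}.png",im)
    o,mw,mt=look("top",im,d);r,b,f=o["wedge"]
    b=np.array([insf(q) for q in b]);b=b[np.argsort(b[:,1])];nose=b[:2].mean(0);tail=b[2:].mean(0);h=nose-tail
    print("wedge c",insf(r[0]),"size",np.round(r[1],1),"nose",nose,"tail",tail,"askew",round(float(np.arctan2(h[0],-h[1])),3))
    r,b=o["top"];print("grinder",np.round(r[0],1),np.round(r[1],1),round(r[2],2))
E
python3 - <<'E'
from h import *
wedge()
o=rot(a)
manip.set_gripper(0.0,20)
W=np.array([639.1,-69.6]);h=np.array([-.108,-.994]);h/=np.linalg.norm(h);c=W+38*h
x,y=insf(c);print(x,y)
manip.move_ptp(P(st(75,y),120),o)
manip.servo_line(P(st(75,y),2.5),speed=150)
print(manip.current_contact_force(),manip.current_time_s())
manip.servo_line(P(st(41,y),2.5),speed=40)
print(manip.current_contact_force(),insf(manip.current_tool_pos()))
manip.servo_line(P(st(55,y),2.5),speed=100)
manip.servo_line(P(st(55,y),110),speed=200)
manip.servo_line(P(st(25,200),110),speed=250)
wedge("push1");print(manip.current_time_s())
E
```

```text
wedge c (6.1, 123.5) size [128.1  43.6] nose [18.85 60.75] tail [ -6.75 186.25] askew 0.201
grinder [ 640.6 -302.5] [228.6 188.9] 72.34
13.5 86.2
[-0.29464996  0.35037487  0.34882723] 6.0167
[ 0.26946619 -1.03822166  0.35162638] (41.2, 86.3)
wedge c (0.9, 125.9) size [128.1  43.4] nose [ 7.6 62.2] tail [ -5.8  189.65] askew 0.105
grinder [ 640.6 -302.5] [228.6 188.9] 72.35
8.6583
```

```bash
python3 - <<'E'
from h import *
o=rot(a)
manip.set_gripper(0.25,20)
manip.servo_line(P(st(0.5,217),110),o,speed=200)
manip.servo_line(P(st(0.5,217),4),speed=180)
manip.servo_line(P(st(0.5,160),4),speed=40)
print(manip.current_contact_force(),manip.current_time_s(),manip.current_grip_width())
wedge("push2")
E
```

```text
[-0.51666264  0.1738523  -0.68065255] 11.775 0.24894779263814523
wedge c (-2.1, 86.6) size [131.6  45. ] nose [ 0.45 20.8 ] tail [ -4.8 152.3] askew 0.04
grinder [ 640.6 -302.5] [228.6 188.9] 72.35
```

View pics/push2.png

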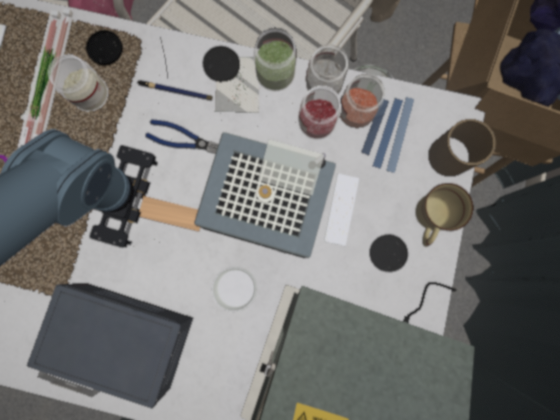

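The wedge tip is about to go under the housing: wedge at top px (170,212), fingers behind it at (137,207). It's nearly aligned, so I'll push it home under force guard.

```bash
python3 - <<'E'
from h import *
manip.servo_line(P(st(-1,112),4),speed=40,contact_N=6)
print(insf(manip.current_tool_pos()),manip.current_contact_force())
y=insf(manip.current_tool_pos())[1]
while y>94:
    y-=1.0
    hit=manip.servo_line(P(st(-1,y),4),speed=15)
    f=np.array(manip.current_contact_force());fy=f[:2]@Y
    print(round(y,1),hit,f.round(2),round(fy,2))
    if fy>5.5: break
wedge("push3");print(manip.current_time_s())
E
```

```text
(-1.0, 112.4) [-0.69012013  0.45988085  0.14153917]
111.4 False [-1.91  0.48 -0.  ] -0.12
110.4 False [-0.12 -0.13 -0.55] -0.16
109.4 False [-0.25 -0.42 -1.26] -0.48
108.4 False [ 0.12 -0.2   0.51] -0.15
107.4 False [0.64 0.5  0.13] 0.67
106.4 False [0.1  0.23 0.66] 0.25
105.4 False [ 0.38 -0.15  0.4 ] -0.02
104.4 False [-0.09  0.07  0.04] 0.04
103.4 False [-0.48 -0.2   0.45] -0.34
102.4 False [ 0.09  0.58 -0.72] 0.57
101.4 False [ 1.23 -0.12  0.34] 0.26
100.4 False [1.22 3.81 0.77] 4.0
99.4 False [1.4  5.35 0.35] 5.53
wedge c (-5.4, 35.0) size [113.9  43.4] nose [ -4.45 -21.9 ] tail [-6.45 92.  ] askew 0.018
grinder [ 640.6 -302.5] [228.6 188.9] 72.34
16.475
```

```bash
python3 - <<'E'
from h import *
manip.servo_line(P(st(-1,125),4),speed=80)
manip.servo_line(P(st(-1,150),150),speed=200)
manip.set_gripper(0.0,20)
wedge("seated")
manip.servo_line(P(st(0,0),150),speed=200)
manip.servo_line(P(st(0,0),106),speed=150)
f0=np.array(manip.current_contact_force());print(f0.round(2))
print(manip.servo_line(P(st(0,0),92),speed=10,contact_N=3))
z=manip.current_tool_pos()[2];print("z",z,manip.current_contact_force())
for i in range(10):
    z-=0.4;manip.servo_line(P(st(0,0),z),speed=6)
    f=manip.current_contact_force()[2];print(round(z,1),round(manip.current_tool_pos()[2],2),round(f,2))
    if f>10.5:break
manip.sleep(0.6);print(manip.current_contact_force(),manip.current_tool_pos())
wedge("press");optics.snapshot("side");im,d=optics.snapshot("side");cv2.imwrite("pics/press_s.png",im)
print(manip.current_time_s())
E
```

```text
wedge c (-4.9, 34.2) size [112.1  42.8] nose [ -2.75 -21.75] tail [-6.95 90.2 ] askew 0.037
grinder [ 640.6 -302.5] [228.6 188.9] 72.34
[-0.05 -1.14 -0.04]
True
z 100.49176631238569 [-0.4980732   0.53957318  5.03413692]
100.1 100.5 5.87
99.7 100.45 8.84
99.3 100.4 11.79
[-3.11599743  2.25904432 13.12427036] [ 595.9961288  -185.43532204  100.39855232]
wedge c (-18.8, -15.0) size [14.4  9.8] nose [-18.75 -22.25] tail [-18.9   -7.85] askew 0.01
grinder [ 636.  -316.8] [198.5 188.8] 72.34
21.925
```

The corner held: the tip dropped about 0.1 mm between 5 and 13 N. Next I lift straight up, move clear and check.

```bash
python3 - <<'E'
from h import *
manip.servo_line(P(st(0,0),160),speed=100)
manip.servo_line(P(st(20,220),200),speed=250)
wedge("end")
optics.snapshot("top");im,d=optics.snapshot("side");cv2.imwrite("pics/end_s.png",im);
for l in("blue_pliers","glass_pot","lid_a"):print(l,[np.round(b["extent"]) for b in optics.boxes_of("top",l)[:1]])
w=pts("top",optics.snapshot("top")[1]);m=(abs(w[...,2]-100)<8);d=w[...,:2]-stud;x=d@X;y=d@Y
for n,(u,v) in dict(FL=(0,0),RL=(156,0),FR=(0,-196)).items():
    k=m&(abs(x-u)<8)&(abs(y-v)<8);print(n,round(float(np.median(w[k][:,2])),2))
print(manip.current_time_s(),manip.current_contact_force())
a=cv2.imread("pics/end.png")[100:300,60:340];b=im[140:340,140:420]
cv2.imwrite("pics/final.png",cv2.resize(np.vstack([a,b]),None,fx=1.5,fy=1.5))
E
```

```text
wedge c (-4.9, 34.4) size [112.2  42.8] nose [ -2.75 -21.7 ] tail [-6.95 90.45] askew 0.037
grinder [ 640.6 -302.5] [228.6 188.9] 72.34
blue_pliers [array([145., 120.,  68.,  36.])]
glass_pot [array([212., 266.,  42.,  46.])]
lid_a [array([368., 238.,  39.,  34.])]
FL 100.07
RL 99.99
FR 100.07
24.0833 [ 0.95421083  0.31123028 -0.29355582]
```

View pics/final.png

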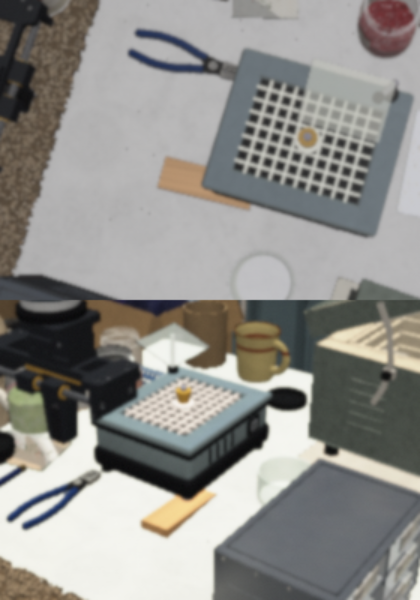

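The final picture shows the wedge under the front-left corner, with its thick end at about (165,172) in the upper crop. The arm is clear, and the grinder and the other things are where they started.

```bash
python3 -c "
from h import *
order.finish_job()"
```

```text
the job is handed in; nothing more can be done
```

The wedge is seated under the bare stud, the corner held under a firm press, and the job is handed in at about 24 s of the 51 s allowed. I don't have a verdict, because the hand-in reports none.

- **Wedge:** I turned it into line with one side nudge near its thin end. Then I pushed its thick end with two fingertips until the push rose from under about 0.7 N to 5.5 N. It lies about 4 mm off line and 0.04 rad askew, so the 20 mm stud is fully over its 45 mm width.
- **Press test:** With a shut fingertip on the corner top, the tip sank only about 0.1 mm between 5 and 13 N, so it no longer rocks. An unwedged rock would have been several millimetres.
- **Final look:** The grinder's position and angle match the first picture. Its top reads 100.0 to 100.1 mm at the three corners I measured.
- **Other things:** The pliers, pot and lid look unmoved. Their detection boxes shifted by a few pixels, up to 6 for the lid, which I took as detector noise.

**One disagreement:** The camera puts the wedge about 3.5 mm deeper than the nominal 36 mm. I took that as calibration error, since the force rise and the press test both show it seated.

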